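File the read carton, hold the next one over the code reader

ROBOT

A 6-joint arm with a two-finger parallel gripper is mounted at the origin on a cart in front of the work surface, level with it; the furniture and walls round the work are solid. World frame = base frame: x ahead of the robot, y to its left, z up, the work surface at z = 0. Lengths are in m, angles in degrees, forces in N, time in s.
With the tool pointing down it reaches from about 0.325 to 0.85 m from the base axis. Payload 15.5 kg.
Tool frame: the origin (TCP) lies at the very end of the fingers, on their centre line; the grasp point (between the pads) lies arm.grip_depth behind it (arm.grip_depth is the distance from the TCP to the grasp point, in m); z points along the fingers, y is the line along which they close (so a half turn about z gives the same grasp; the last joint's range is limited). The gripper opens to 91 mm and grips with 3 to 60 N. Pads are 32 mm wide; open, the fingers measure 118 mm over their backs; the gripper's body (76 mm by 178 mm) begins 60 mm behind the grasp point.
Start: joints at [-70.216, 28.281, 77.091, -0, 74.628, -5.472], TCP at [0.267, -0.565, 0.214] pointing down, gripper open.
Joint ranges: [-166.48, 166.48], [-47.26, 123.95], [12.59, 153.08], [-70.14, 250.14], [6.76, 159.57], [-176.63, 176.63]. Speed limits (degrees/s): [108.29, 108.29, 147.25, 172.46, 172.46, 172.46].

INTERFACE

Orientations are given as a 3x3 rotation matrix whose columns are the frame's x, y, z axes.
In Python, from rig import arm gives the robot as it stands. Calls block until the motion is done:
- arm.move_to(position, orientation): joint-space move of the TCP to a pose.
- arm.move_l(position, orientation=None, feed=0.15): straight line of the TCP; orientation=None keeps the orientation; feed is the mean speed in m/s.
- arm.move_joints(angles): joint-space move.
- arm.grip(opening): finger opening in m; the grip force is fixed at half the most; returns when the fingers have stopped.
- arm.sleep(seconds).
- arm.solve_ik(position, orientation): joint angles nearest the present ones, or None.
- arm.snapshot(name): name is "scene" or "top" or "wrist"; returns the picture (480x640x3 uint8, red, green, blue); there is no depth.
- arm.get_calibration(name): a dict with "intrinsics" (3x3 intrinsics, pixels), "k1" (the pictures are not rectified: a ray, as slopes to the right and down, at radius r is drawn at 1 + k1 r^2 times it, then the intrinsics apply), "cam_to_world" (4x4, takes a point from camera to world coordinates). Camera axes: x right, y down, z forward; pixel columns grow to the right and rows downward; lengths in m; the calibration is good to about 2 mm. A picture is of the moment at which its call begins: read the wrist's pose just before it. get_calibration takes no time and is no camera call; for the wrist camera it gives the pose at the moment of the call.
A pose or a line that the arm cannot do raises arm.Unreachable and nothing moves.
- arm.sign_off(): hands the job in; it is judged then, once.
Readings, each from a call of its own:
- arm.current_t(): time.
- arm.current_joint_positions(): joint angles.
- arm.current_dq(): joint speeds.
- arm.current_tau(): joint torques, N m.
- arm.current_ee_pos(): TCP position.
- arm.current_tool_rot(): TCP orientation.
- arm.current_force(): force on the tool from outside, world axes, zero at the start.
- arm.current_torque(): the same for the moment, N m.
- arm.current_width(): finger opening in m.
- arm.current_grasp_force(): force on a finger pad.
Only numpy, scipy, OpenCV 4.12 (cv2) and the standard library are available. Lean on these libraries where they do the work, as an engineer would, in place of code of your own. Each camera call takes 0.05 s, during which the arm holds its last target. There are 200 camera calls.

TASK

The slim carton left standing on the code reader's glass has been read: stand it on end, right down on the floor of the rack's empty narrow slot next to the other slim carton, and let go of it. Then take the short thick carton that waits alone on the desk on the other side of the rack, lift it higher than the filed cartons, carry it across and present its lower end to the reader without ever touching the reader with it: upright, centred over the glass, its wide side parallel to the glass's long side, about 20 mm above the glass. Finish while holding it still there - do not set it down or let go - and leave the filed cartons, the tablet bottle and the green cup where they are.

Things in the scene. Friction and masses are not known exactly. Their poses are not given: they have to be found in the camera images.
- read_carton: slim medicine carton (55 wide x 20 thick x 85 mm high on end), white and red, loose, 30 to 60 g; starts standing on the code reader's glass. Origin: centre of its lower end; x along its width, y along its thickness, z up. Grip it across the width near the top: in the rack fingers have room at the two ends of the slot, not between neighbouring cartons.
- waiting_carton: short thick medicine carton (46 wide x 36 thick x 74 mm high as it stands on end), white and purple, loose, 30 to 60 g. It starts standing alone on the desk, on the other side of the rack from the reader. Origin: centre of its lower end, where its code is; x along its 46 mm width, y along its 36 mm thickness, z up.
- code_reader: pale grey and white desk code reader, a fixed box 112 (x) x 98 (y) mm with a glass window in its top that looks straight up; a short cable loop lies round its far and one other side. It may stand to the left or to the right of the rack. Origin: centre of its underside on the desk; x along the long side of housing and window.
- reader_glass (a point): centre of the reader's glass window, on the glass, 52 mm above the desk. The glass is 66 mm along the reader's x and 54 mm along its y, level, inside a black bezel 6 mm wide that stands 2 mm above the glass.
- carton_rack: grey divided rack, fixed to the desk, 73 (x, along the slots) x 145 mm (y). 4 mm dividers, tops 52 mm above the desk. Slots from its +y side (robot's left): wide 42 mm, empty; narrow 25 mm, empty; narrow 25 mm with a slim carton; 29 mm with a tall carton. Floor 4 mm above the desk; lips 12 mm high at both slot ends, 61 mm apart. Origin: centre of its underside.
- free_narrow_slot (a point): centre of the floor of the empty narrow slot (25 mm wide along y, 61 mm long along x between the lips), 4 mm above the desk; axes as those of the rack.
- filed_slim: slim carton already filed, same kind as the one on the reader (55 x 20 x 85 mm high), standing in the rack's other narrow slot, 29 mm beside the centre of the empty one; its top is 89 mm above the desk. Loose. Origin: centre of its lower end.
- filed_tall: tall carton already filed (50 x 24 x 92 mm high), standing in the rack's last slot; its top, the highest of the rack, is 96 mm above the desk. Loose. Origin: centre of its lower end.
- pill_bottle: white tablet bottle, 48 mm across and 78 mm high, standing behind the rack; loose, stays where it is. Origin: centre of its base.
- green_cup: empty green dose cup with a finger tab, 62 mm across and 44 mm high, standing in front of the rack; loose, stays where it is. Origin: on its base, near its centre.
Not all that is in view belongs to the job. What is shaped like the filed_tall but blue or yellow is not meant.

How it is judged (in metres and radians):
On the way, in this order (a step that is already met when the one before it is completed fails the run):
1. the read carton stands on the floor of the empty narrow slot, released (x of read_carton in the frame of free_narrow_slot between -0.008 and 0.008 m and y of read_carton in the frame of free_narrow_slot between -0.006 and 0.006 m and z of read_carton in the frame of free_narrow_slot below 0.006 m and angle between read_carton's own z axis and vertical below 0.17 rad and contact force between read_carton and the fingers below 0.1 N), for 0.3 s.
2. the waiting carton's lower end is lifted higher than the filed cartons (100 mm above the desk) (height (world z) of waiting_carton above 0.1 m), for 0.05 s.
At the end, for the whole second after the job is handed in: Waiting carton held still, upright (0.10 rad), lower end 8-35 mm over the glass, centred to 10 mm, wide side along its long side to 0.15 rad, not touching; read carton released on the narrow slot's floor (6 mm, 0.17 rad); filed cartons (12 mm), bottle and cup (20 mm) unmoved (all of step 1 and z of waiting_carton in the frame of reader_glass between 0.008 and 0.035 m and horizontal distance between waiting_carton and reader_glass below 0.01 m and angle between waiting_carton's own z axis and vertical below 0.1 rad and angle between the x axis of waiting_carton and the x axis of code_reader, either way round below 0.15 rad and contact force between waiting_carton and the fingers above 0.5 N and contact force between waiting_carton and code_reader below 0.05 N and linear speed of waiting_carton below 0.03 m/s and distance of each of filed_slim, filed_tall from where it was at the start of the episode below 0.012 m and angle between each of filed_slim, filed_tall's own z axis and vertical below 0.2 rad and distance of each of pill_bottle, green_cup from where it was at the start of the episode below 0.02 m); the arm keeps its last pose, push and grip.
It fails at once if the waiting carton touches the reader (contact force between waiting_carton and code_reader above 0.3 N).
It fails at once if a filed carton is pulled out or knocked over (distance of any of filed_slim, filed_tall from where it was at the start of the episode above 0.03 m or angle between any of filed_slim, filed_tall's own z axis and vertical above 0.4 rad).
It fails at once if the tablet bottle or the green cup is knocked away (distance of any of pill_bottle, green_cup from where it was at the start of the episode above 0.03 m).
It also fails if it takes over 64 s, if anything falls off the work surface, if the arm or the gripper's body presses on something with over 40 N, if the wrist force passes 120 N, or if a joint passes its speed limit or range.

## Working session

There is one attempt and no reset: what is moved stays moved. The work goes in short steps, each a Python script; the robot and the scene stay as the last script left them, time stands still between calls to the robot, and variables do not carry over. Pictures are saved under pics/ and viewed, at most 10 in all, crops included, and the job is handed in when it is done.

```bash
mkdir -p pics; ls
python3 - <<'E'
from rig import arm
import cv2,numpy as np
np.set_printoptions(precision=4,suppress=True)
for n in("scene","top"):
    cv2.imwrite(f"pics/{n}0.png",arm.snapshot(n)[:,:,::-1]); c=arm.get_calibration(n); print(n,c)
print(arm.grip_depth,arm.current_t(),arm.current_tool_rot())
c=arm.get_calibration("wrist");print(c, arm.current_ee_pos())
E
```

```text
pics
scene {'intrinsics': array([[547.3187,   0.    , 320.1864],
       [  0.    , 547.3187, 241.6935],
       [  0.    ,   0.    ,   1.    ]]), 'k1': -0.14893939174204684, 'cam_to_world': array([[-0.89  , -0.2791,  0.3606,  0.1693],
       [-0.456 ,  0.5418, -0.7061,  0.6851],
       [ 0.0017, -0.7928, -0.6095,  0.6707],
       [ 0.    ,  0.    ,  0.    ,  1.    ]])}
top {'intrinsics': array([[447.8381,   0.    , 316.9349],
       [  0.    , 447.8381, 245.3698],
       [  0.    ,   0.    ,   1.    ]]), 'k1': -0.05659437860242569, 'cam_to_world': array([[ 0.0181, -0.9956,  0.0922,  0.4343],
       [-0.9998, -0.0186, -0.0044, -0.0139],
       [ 0.0061, -0.0921, -0.9957,  0.8934],
       [ 0.    ,  0.    ,  0.    ,  1.    ]])}
0.0188 0.1 [[ 0.9044  0.4267 -0.0004]
 [ 0.4267 -0.9044  0.0011]
 [ 0.0001 -0.0011 -1.    ]]
{'intrinsics': array([[332.7926,   0.    , 320.0189],
       [  0.    , 332.7926, 243.3614],
       [  0.    ,   0.    ,   1.    ]]), 'k1': -0.04519168528255729, 'cam_to_world': array([[ 0.4263, -0.8713, -0.2431,  0.333 ],
       [-0.9046, -0.4105, -0.1147, -0.5325],
       [ 0.0001,  0.2688, -0.9632,  0.3857],
       [ 0.    ,  0.    ,  0.    ,  1.    ]])} [ 0.2666 -0.5649  0.2134]
```

View pics/top0.png

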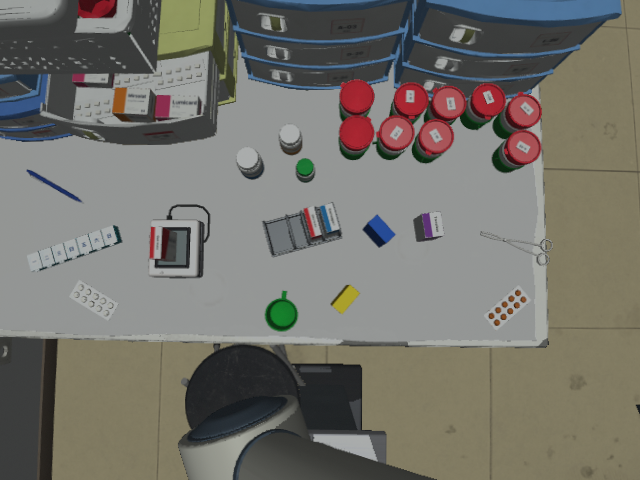

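View pics/scene0.png

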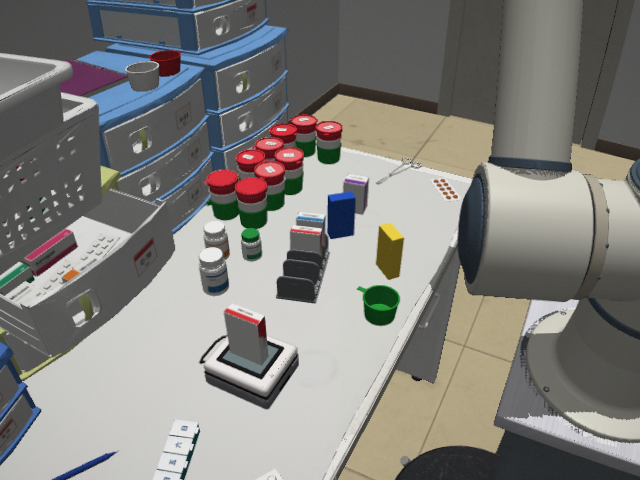

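The top view shows:
- **Reader:** at (177,248), with the read carton (white and red) on it at (160,245).
- **Rack:** at (302,229), with the filed slim carton (red top) at (313,222) and the filed tall carton (light blue and white) at (330,219).
- **Lookalikes:** the blue box (379,231) and yellow box (345,298) are decoys. So are the cartons in the bin at (135,103) and (178,106).
- **Waiting carton:** white and purple at (430,226), alone to the right of the rack. I choose this one.
- **Bottle and cup:** bottles at (290,138) and (249,162), cup at (282,313).

Next I'll take wrist views above the waiting carton, the rack and the reader.

```bash
cat > h.py <<'E'
from rig import arm
import cv2,numpy as np,pickle
np.set_printoptions(precision=4,suppress=True)
def rays(cal,px):
    px=np.asarray(px,float).reshape(-1,1,2)
    n=cv2.undistortPoints(px,cal["intrinsics"],np.array([cal["k1"],0,0,0.]))[:,0]
    T=cal["cam_to_world"]; return T[:3,3],np.c_[n,np.ones(len(n))]@T[:3,:3].T
def cast(cal,px,z):
    o,d=rays(cal,px); return o+d*((z-o[2])/d[:,2])[:,None]
def tool(yaw):  # tool x at yaw (deg) in the world, z down
    a=np.radians(yaw);c,s=np.cos(a),np.sin(a); return np.array([[c,s,0],[s,-c,0],[0,0,-1.]])
def shot(name,fn):
    c=arm.get_calibration(name); im=arm.snapshot(name)[:,:,::-1].copy()
    cv2.imwrite(f"pics/{fn}.png",im); pickle.dump(c,open(f"pics/{fn}.pkl","wb")); return c,im
E
python3 - <<'E'
from h import *
c=arm.get_calibration("top")
for n,p,z in(("read",(156,243),.137),("glass",(176,248),.052),("rack",(302,230),.05),("wait",(434,225),.074),("blue",(379,231),.09)):print(n,cast(c,p,z)[0])
w=cast(c,(432,225),.074)[0]; r=cast(c,(302,230),.05)[0]; g=cast(c,(176,248),.052)[0]
for n,p,z in(("w",w,.23),("r",r,.23),("g",g,.27)):
    q=[p[0],p[1],z]
    for yaw in(90,-90):
        print(n,yaw,arm.solve_ik(q,tool(yaw)))
for n,p,z in(("w",w,.23),("r",r,.23),("g",g,.27)):
    arm.move_to([p[0],p[1],z],tool(-90)); arm.sleep(.2); shot("wrist","w_"+n); print(arm.current_joint_positions(),arm.current_t())
im=np.hstack([cv2.resize(cv2.imread(f"pics/w_{n}.png")[:,80:560],(400,400)) for n in"rg"])
cv2.imwrite("pics/rg.png",im)
E
```

```text
read [0.5032 0.2574 0.137 ]
glass [0.5022 0.249  0.052 ]
rack [0.5411 0.0112 0.05  ]
wait [ 0.5522 -0.234   0.074 ]
blue [ 0.5369 -0.1293  0.09  ]
w 90 [-28.361   25.2556  79.7981  -0.      74.9463 -28.361 ]
w -90 [-28.361   25.2556  79.7981  -0.      74.9463 151.639 ]
r 90 [-5.1322 20.5985 87.6923 -0.     71.7091 -5.1322]
r -90 [ -5.1322  20.5985  87.6923  -0.      71.7091 174.8678]
g 90 [20.2732 20.1271 81.7177 -0.     78.1552 20.2732]
g -90 [  20.2732   20.1271   81.7177   -0.       78.1552 -159.7268]
[-28.3822  25.2557  79.7969  -0.0001  74.9453 151.6262] 2.775
[ -5.2353  20.6227  87.6695  -0.0044  71.7108 174.8494] 3.9833
[  20.2707   20.1276   81.7166    0.001    78.1545 -159.7221] 9.2333
```

View pics/w_r.png

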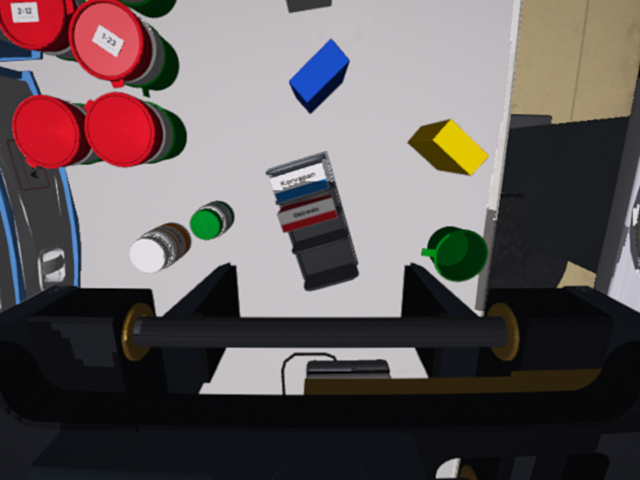

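View pics/w_g.png

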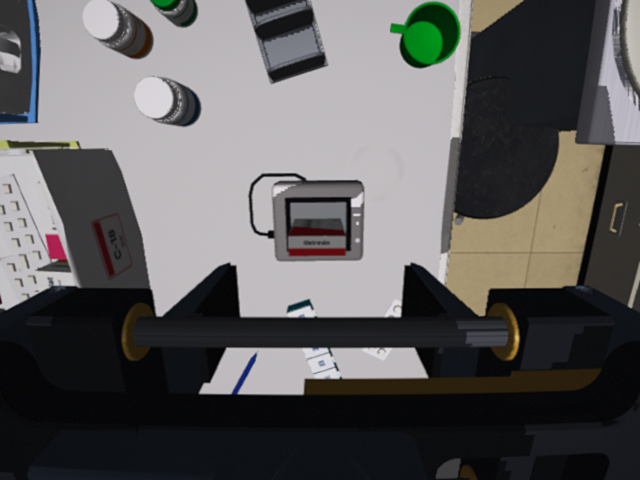

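View pics/w_w.png

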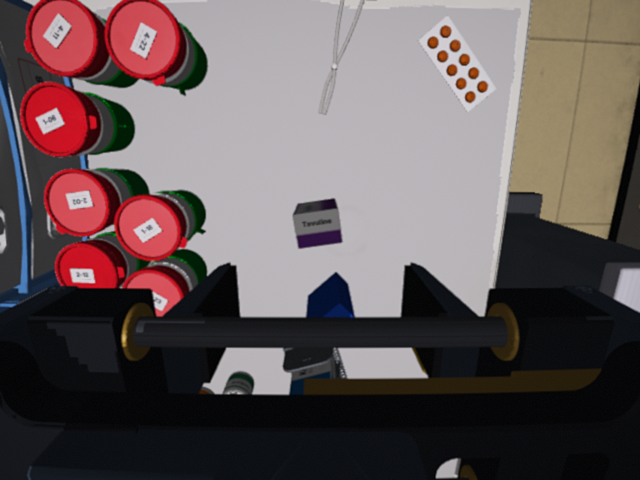

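The wrist views show:
- **w_r:** rack at (265-358,150-290), with the filed cartons at its upper end and the two empty slots towards the reader.
- **w_g:** reader at (273-364,180-262), with the red and white carton top at about (288-346,235-256).
- **w_w:** the purple and white waiting carton, with its top at about (295-341,205-247).

I'll make one close composite to get the exact corners.

Run:
```python
from h import *
def crop(n,x,y,w,h,s):
    im=cv2.imread(f"pics/w_{n}.png")[y:y+h,x:x+w]; im=cv2.resize(im,None,fx=s,fy=s,interpolation=cv2.INTER_CUBIC)
    for k in range(-x%10,w,10):
        cv2.line(im,(k*s,0),(k*s,6 if (x+k)%50 else 16),(255,0,255),1)
    for k in range(-y%10,h,10): cv2.line(im,(0,k*s),(6 if (y+k)%50 else 16,k*s),(255,0,255),1)
    return im
a=crop("g",265,172,106,96,4); b=crop("w",282,190,72,66,3); c=crop("r",260,145,106,150,3)
o=np.zeros((600,800,3),np.uint8)
o[:a.shape[0],:a.shape[1]]=a; o[390:390+b.shape[0],:b.shape[1]]=b; o[:c.shape[0],440:440+c.shape[1]]=c
cv2.imwrite("pics/crop.png",o)
```

```text
(no output)
```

View pics/crop.png

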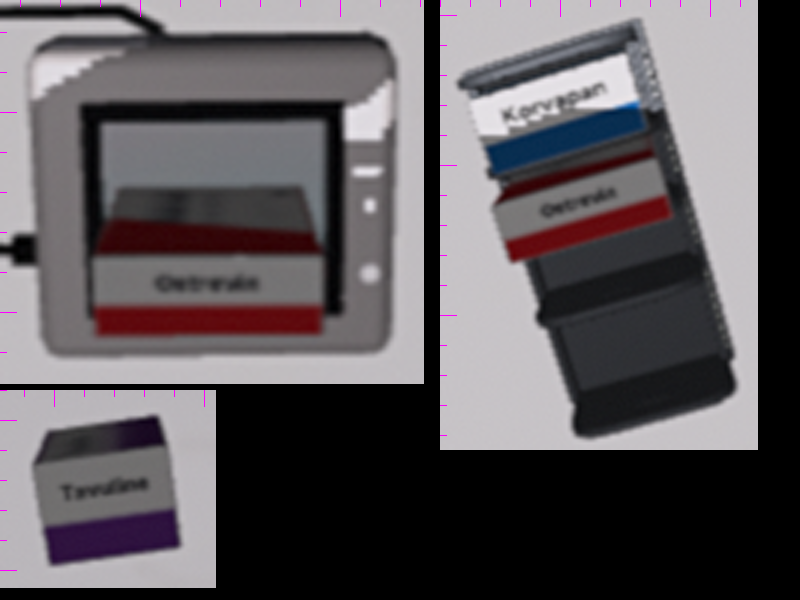

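```bash
cat > m.py <<'E'
from h import *
C={n:pickle.load(open(f"pics/w_{n}.pkl","rb")) for n in"grw"}
off={"g":(0,0,265,172,4),"w":(0,390,282,190,3),"r":(440,0,260,145,3)}
def P(n,pts,z):
    ox,oy,x,y,s=off[n]; p=np.array(pts,float); p=(p-[ox,oy]+.5)/s-.5+[x,y]
    return cast(C[n],p,z)[:,:2]
def quad(n,name,pts,z):
    q=P(n,pts,z); e=np.linalg.norm(np.roll(q,-1,0)-q,axis=1)
    u=(q[1]-q[0]+q[2]-q[3]); print(name,"c",q.mean(0),"edges mm",e*1e3,"ang",np.degrees(np.arctan2(u[1],u[0])))
    return q.mean(0)
E
python3 - <<'E'
from m import *
quad("g","read",[(95,255),(323,254),(321,332),(95,334)],.137)
quad("g","bezel",[(80,103),(343,101),(343,314),(85,317)],.054)
quad("w","wait",[(35,464),(164,444),(181,545),(50,565)],.074)
quad("r","slim",[(495,208),(663,158),(672,215),(512,262)],.089)
quad("r","tall",[(468,92),(632,42),(645,128),(492,172)],.096)
quad("r","rack",[(460,78),(638,20),(735,388),(578,437)],.052)
e=P("r",[(578,437),(735,388),(543,325),(705,272),(460,78),(638,20)],.052)
u=e[1]-e[0];u/=np.linalg.norm(u);print(e,u,(e-e[0])@np.array([-u[1],u[0]]),(e-e[0])@u)
E
```

```text
read c [0.5032 0.2599] edges mm [53.918  19.3192 54.3316 19.5887] ang -179.63453463350714
bezel c [0.5027 0.2577] edges mm [76.7561 64.8657 78.6045 65.2272] ang -179.46595972612366
wait c [ 0.5524 -0.2311] edges mm [43.4375 35.2489 45.3146 35.3475] ang -171.07974300022317
slim c [ 0.5507 -0.0068] edges mm [55.5815 18.4226 53.6692 18.3329] ang -163.48322824078429
tall c [ 0.5581 -0.0395] edges mm [51.6121 25.8145 48.9325 25.142 ] ang -163.909106487038
rack c [0.5452 0.0106] edges mm [ 64.1586 137.8534  62.1644 138.9899] ang -162.1139996004546
[[ 0.5558  0.087 ]
 [ 0.4968  0.0673]
 [ 0.568   0.0425]
 [ 0.509   0.0226]
 [ 0.5946 -0.0465]
 [ 0.5334 -0.0656]] [-0.9486 -0.3164] [0.     0.     0.046  0.0463 0.1389 0.1377] [0.     0.0622 0.0025 0.0648 0.0054 0.0695]
```

Measured sizes agree with the given ones:

| Item | Measured (mm) | Given (mm) |
|---|---|---|
| Read carton | 54x19.5 | 55x20 |
| Bezel | 78x65 | 78x66 |
| Waiting carton | 45x35 | 46x36 |

The free slot is only pinned to about 2 mm, so I'll look straight down into it on the first move.

Run:
```python
from h import *
arm.move_to([.5636,-.0513,.15],tool(106.5)); arm.sleep(.3); c,im=shot("wrist","w_s"); print(arm.current_t(),c["cam_to_world"][:3,3])
x,y,w,h=235,50,180,150
a=cv2.resize(im[y:y+h,x:x+w],None,fx=4,fy=4,interpolation=cv2.INTER_CUBIC)
cv2.imwrite("pics/s_crop.png",a)
```

```text
11.65 [0.5399 0.0218 0.3223]
```

View pics/s_crop.png

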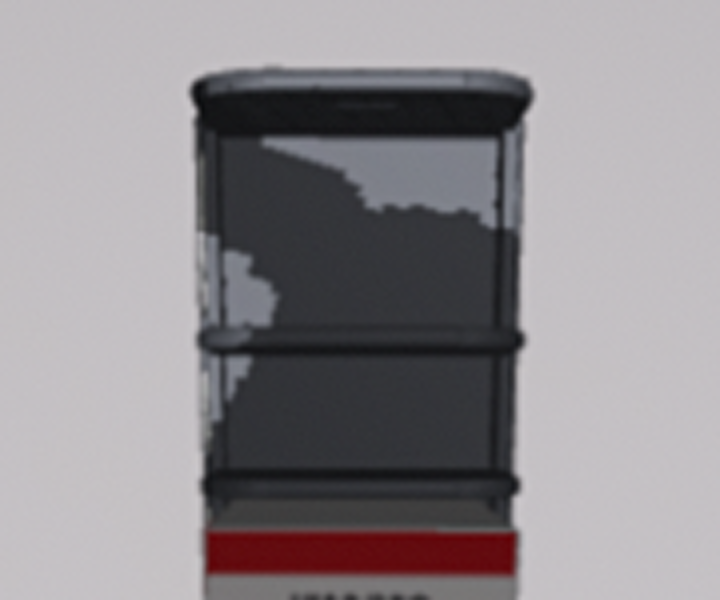

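Seen straight down, the free slot lies between the divider tops at crop rows ~339 and ~485, columns 200-522. The red-edged filed slim carton is below them.

Run:
```python
from h import *
c=pickle.load(open("pics/w_s.pkl","rb"))
f=lambda p,z:cast(c,(np.array(p,float)+.5)/4-.5+[235,50],z)[:,:2]
u=np.array([np.cos(np.radians(16.5)),np.sin(np.radians(16.5))]);v=np.array([-u[1],u[0]])
q=f([(197,338),(525,338),(202,487),(519,487),(190,84),(533,84)],.052); print(q,"len",np.linalg.norm(q[1::2]-q[::2],axis=1), "ang",np.degrees(np.arctan2(*(q[::2]-q[1::2]).T[::-1])))
m=(q[::2]+q[1::2])/2; print("mids",m,"v",(m-m[0])@v,"u",(m-m[0])@u); print("slot",m[:2].mean(0))
d=m[0]-m[1];print("dir angle",np.degrees(np.arctan2(d[1],d[0]))-90)
k=f([(219,420),(498,420)],.004);print("floor len",np.linalg.norm(k[1]-k[0]),k.mean(0))
s=f([(206,531),(517,531)],.089);print("slim edge",np.linalg.norm(s[1]-s[0]),s.mean(0),s.mean(0)-.010*v)
```

```text
[[ 0.5094  0.0257]
 [ 0.5705  0.0438]
 [ 0.5177 -0.0016]
 [ 0.5783  0.0164]
 [ 0.4963  0.0693]
 [ 0.5576  0.0875]] len [0.0637 0.0632 0.0639] ang [-163.4752 -163.4826 -163.4622]
mids [[0.5399 0.0347]
 [0.548  0.0074]
 [0.5269 0.0784]] v [ 0.     -0.0285  0.0456] u [ 0.      0.     -0.0001]
slot [0.544  0.0211]
dir angle 16.50440506193428
floor len 0.06470098028672336 [0.5447 0.0193]
slim edge 0.05396200694234989 [0.5492 0.0022] [ 0.5521 -0.0074]
```

The slot is at (0.544, 0.021), 16.5°, and the divider spacing of 28.5 mm fits. I'll go above the read carton with the grasping yaw and re-measure carton and bezel there, so that any camera bias cancels.

Run:
```python
from h import *
arm.move_to([.5032,.2599,.235],tool(90.4)); arm.sleep(.3); c,im=shot("wrist","w_h"); print(arm.current_t())
x,y,w,h=260,140,130,140
cv2.imwrite("pics/h_crop.png",cv2.resize(im[y:y+h,x:x+w],None,fx=4,fy=4,interpolation=cv2.INTER_CUBIC))
```

```text
13.2417
```

View pics/h_crop.png

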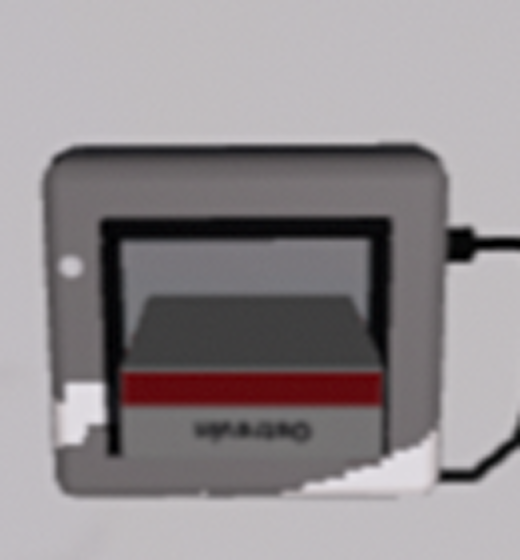

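The crop shows the carton's top at (121-383, 371-457) and the bezel's far outer edge at (101-391, 218). I'll measure these, then grasp, lift, carry and lower in steps while watching the force.

Run:
```python
from h import *
c=pickle.load(open("pics/w_h.pkl","rb"))
f=lambda p,z:cast(c,(np.array(p,float)+.5)/4-.5+[260,140],z)[:,:2]
q=f([(121,371),(383,371),(383,457),(122,457)],.137);print("read",q.mean(0),np.linalg.norm(np.roll(q,-1,0)-q,axis=1))
a=np.degrees(np.arctan2(*(q[1]-q[0]+q[2]-q[3])[::-1]));print("ang",a)
b=f([(101,218),(391,217)],.054);print("bezel edge",b,np.linalg.norm(b[1]-b[0]),"centre",b.mean(0)-[0,.033])
g=np.r_[q.mean(0)]
R=tool(90+a if abs(a)<20 else 90+a-180*np.sign(a)); print(R)
assert np.linalg.norm(g-[.5032,.2599])<.006
arm.move_l([*g,.235],R); arm.move_l([*g,.137-.015-arm.grip_depth],feed=.1)
arm.grip(.03); print("w",arm.current_width(),arm.current_grasp_force(),arm.current_force())
p=arm.current_ee_pos(); arm.move_l([p[0],p[1],p[2]+.06]); print(p,arm.current_width(),arm.current_grasp_force(),arm.current_t())
```

```text
read [0.5035 0.2598] [0.0547 0.0188 0.0555 0.0188]
ang 0.3284248045467794
bezel edge [[0.4638 0.2904]
 [0.5406 0.2911]] 0.07681158908993385 centre [0.5022 0.2578]
[[-0.0057  1.      0.    ]
 [ 1.      0.0057  0.    ]
 [ 0.      0.     -1.    ]]
w 0.05481930353855513 29.998261034488678 [ 0.576  -0.7311 -0.0464]
[0.5035 0.2599 0.1032] 0.05464334268119065 29.997733533382416 16.15
```

Run:
```python
from h import *
R=tool(106.5); s=[.544,.0211]
arm.move_l([*s,.166],R,feed=.2); arm.sleep(.2); print(arm.current_ee_pos(),arm.current_width(),arm.current_t())
f0=arm.current_force()
for z in [.112,.104,.096,.088,.08,.072,.066,.061,.057,.0555]:
    arm.move_l([*s,z],feed=.1 if z>.11 else .06); d=arm.current_force()-f0
    if np.abs(d).max()>1: print(z,d)
    if np.linalg.norm(d)>6: print("stop");break
print(arm.current_ee_pos(),arm.current_t()); shot("wrist","w_ins")
cv2.imwrite("pics/scene_ins.png",arm.snapshot("scene")[:,:,::-1])
```

```text
[0.5439 0.0217 0.166 ] 0.05485426683229754 17.7083
0.066 [ 1.4737 -0.1745 -1.5149]
[0.544  0.0211 0.0555] 20.8167
```

Run:
```python
from h import *
arm.grip(.07); arm.sleep(.3); print(arm.current_width(),arm.current_force(),arm.current_grasp_force())
arm.move_l([.544,.0211,.18],feed=.15); 
p=np.array([.544,.0211])-.074*np.array([-.284,.959])
arm.move_l([*p,.18],feed=.2); arm.sleep(.2); c,im=shot("wrist","w_p"); print(arm.current_t())
cv2.imwrite("pics/p_crop.png",cv2.resize(im[50:250,225:425],None,fx=3,fy=3,interpolation=cv2.INTER_CUBIC))
```

```text
0.06974377902453248 [-0.1176  0.2104  0.1098] 0.0
23.4167
```

View pics/p_crop.png

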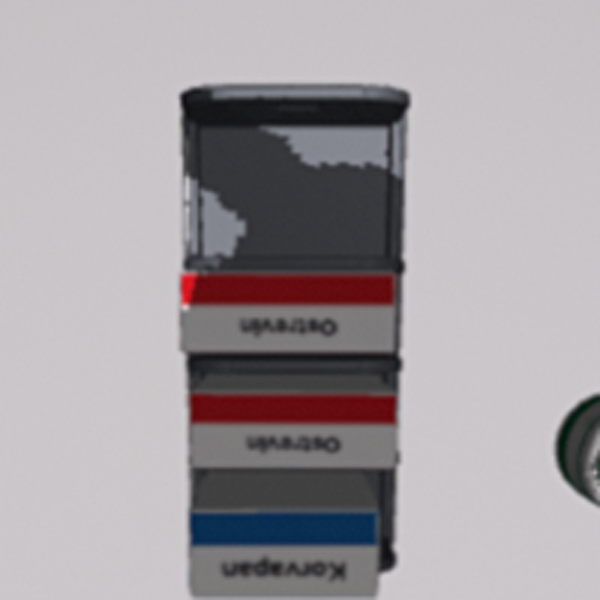

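The read carton stands in the narrow slot, with its top at crop (182-394, 272-352). The neighbours look unmoved. I'll check its centre numerically and then fetch the waiting carton.

Run:
```python
from h import *
c=pickle.load(open("pics/w_p.pkl","rb"))
q=cast(c,(np.array([(181,274),(394,274),(396,353),(182,353)],float)+.5)/3-.5+[225,50],.089)[:,:2]
u=np.array([.9588,.284]);v=np.array([-.284,.9588]);d=q.mean(0)-[.544,.0211]
print("read c",q.mean(0),"rel slot",d@u,d@v,np.linalg.norm(np.roll(q,-1,0)-q,axis=1))
assert abs(d@u)<.005 and abs(d@v)<.005
R=tool(98.9); w=[.5524,-.2311]
arm.grip(.075)
arm.move_l([*w,.18],R,feed=.2); arm.move_l([*w,.05],feed=.15); arm.move_l([*w,.035],feed=.08)
arm.grip(.03); print("w",arm.current_width(),arm.current_grasp_force(),arm.current_force())
arm.move_l([*w,.19],feed=.15); arm.sleep(.1); print(arm.current_width(),arm.current_grasp_force(),arm.current_t(),arm.current_ee_pos())
```

```text
read c [0.5421 0.0213] rel slot -0.001734074067593247 0.0007268405714316802 [0.0539 0.0196 0.0552 0.0196]
w 0.04578664918986943 30.000656247138977 [-0.9711  1.4638  3.1003]
0.04600947954114705 29.99987483024597 27.9667 [ 0.552  -0.2309  0.1891]
```

Run:
```python
from h import *
R=tool(90.45); g=[.5025,.2578]
arm.move_l([*g,.19],R,feed=.2); arm.sleep(.3); print(arm.current_ee_pos(),arm.current_width())
arm.move_l([*g,.107],feed=.06); arm.sleep(.5)
print(arm.current_ee_pos(),arm.current_width(),arm.current_grasp_force(),arm.current_force(),arm.current_t())
shot("wrist","w_f"); im=arm.snapshot("scene")[:,:,::-1]
cv2.imwrite("pics/fin.png",np.hstack([cv2.resize(im[190:410,180:420],None,fx=1.75,fy=1.75), cv2.resize(cv2.imread("pics/w_f.png")[130:350,220:420],None,fx=1.75,fy=1.75)]))
```

```text
[0.5025 0.2576 0.19  ] 0.04574660713750929
[0.5025 0.2578 0.107 ] 0.04600964444606548 29.999942779541016 [ 0.0432 -0.7096 -0.3513] 32.9083
```

View pics/fin.png

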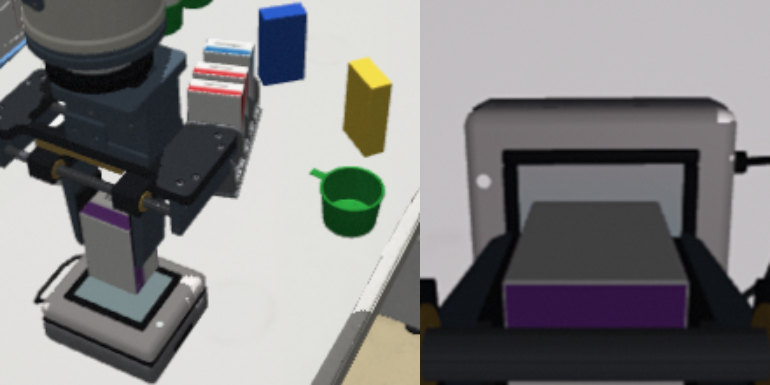

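The waiting carton hangs upright over the glass, clear of the reader, and the filed cartons and cup are in place. Its lower far edge is at (533-658, 203) in the right half. I'll check its centring numerically and then hand in.

Run:
```python
from h import *
c=pickle.load(open("pics/w_f.pkl","rb"))
f=lambda p,z:cast(c,(np.array(p,float)-[420,0]+.5)/1.75-.5+[220,130],z)
for p,z in(([(533,202),(658,204)],.072),([(505,283),(686,283)],.146)):
    q=f(p,z); m=q.mean(0)-[0,.018,0]; print(m,np.linalg.norm(q[1]-q[0]))
    assert np.hypot(*(m[:2]-[.5025,.2578]))<.006
print(arm.sign_off(),arm.current_t())
```

```text
[0.5002 0.2562 0.072 ] 0.04633159713758621
[0.5002 0.2568 0.146 ] 0.04493571524373622
the job is handed in; nothing more can be done
the job is handed in; nothing more can be done
```

The job is handed in: the read carton is released in the narrow slot (1.7 mm off centre along the slot, 0.7 mm across), and the waiting carton is held still and upright about 20 mm above the glass, centred to about 3 mm; no verdict came back.

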